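# Change droppers and hold the red one over the jar

### The arm

A 7-joint arm with a two-finger parallel gripper is mounted at the origin on the work surface. World frame = base frame: x ahead of the robot, y to its left, z up, the work surface at z = 0. Lengths are in m, angles in rad, forces in N, time in s.
With the tool pointing down it reaches from about 0.4 to 0.9 m from the base axis. Payload 5.5 kg.
Tool frame: the origin (TCP) lies at the very end of the fingers, on their centre line; the grasp point (between the pads) lies 19 mm behind it (manip.grasp_offset is the distance from the TCP to the grasp point, in m); x points along the fingers, y is the direction in which the jaws open and shut, and the axes are right-handed (so a half turn about x gives the same grasp; the last joint's range is limited). The gripper opens to 85 mm and grips with 20 to 120 N. Pads are 22 mm wide; open, the fingers measure 114 mm over their backs; the gripper's body (76 mm by 85 mm) begins 54 mm behind the grasp point. The pads swing forward as they close: fully open they stand 13 mm farther back than shut.
Start: joints at [1.544, 0.501, -0.427, 1.55, 0.221, 1.138, -0.21], TCP at [0.186, -0.623, 0.231] pointing down, gripper open.
Joint ranges: [-2.88, 2.88], [-0.31, 2.03], [-1.54, 1.56], [0.2, 2.42], [-1.41, 4.55], [0.19, 2.02], [-2.57, 2.57]. Speed limits (rad/s): [2.57, 2.57, 3.14, 3.14, 3.14, 3.14, 3.14].

### API

Orientations are given as a unit quaternion [x, y, z, w].
In Python, from plant import manip gives the robot as it stands. The module is installed in compiled form; this text tells all that it offers. Calls block until the motion is done:
- manip.goto(position, orientation): joint-space move of the TCP to a pose.
- manip.move_straight(position, ori=None, max_speed=0.15, f_stop=None): straight line of the TCP; ori=None keeps the orientation; max_speed is the mean speed in m/s. With f_stop (N) it stops when the force on the tool has changed by that much, and returns True; else False.
- manip.set_joints(angles): joint-space move.
- manip.command_gripper(opening, strength=None): finger opening in m; strength is the grip in N (None keeps the last); returns when the fingers have stopped.
- manip.wait(seconds).
- manip.inverse_kinematics(position, orientation): joint angles nearest the present ones, or None.
- manip.state(): the state.
- manip.capture(name): name is "side" or "top" or "wrist"; returns a dict with "frame" (384x512x3 uint8, red, green, blue), "mtx" (3x3 intrinsics, pixels), "extrinsics" (4x4, takes a point from camera to world coordinates). Camera axes: x right, y up, looking along -z (the intrinsics and any distortion apply to the point x, -y, -z); pixel columns grow to the right and rows downward; lengths in m; the calibration is good to about 2 mm. A picture is of the moment at which its call begins. There is no depth.
A pose or a line that the arm cannot do raises manip.MotionError and nothing moves.
- manip.finish_job(): hands the job in, once; it reports no verdict.
The state is a dict: "t": time; "joints": joint angles; "joint_vel": joint speeds; "effort": joint torques, N m; "position": TCP position; "tool_rot": TCP orientation; "contact_force": force on the tool from outside, world axes, zero at the start; "moment": the same for the moment, N m; "finger_gap": finger opening in m.
Only numpy, scipy, OpenCV 4.12 (cv2) and the standard library are available. Lean on these libraries where they do the work, as an engineer would, in place of code of your own. Each camera call takes 0.05 s, during which the arm holds its last target.

### The job

We are changing colour at the potion table: first lay the used purple dropper flat in the empty compartment of the blue tray, bulb in the wide pocket and stem in the narrow channel, and let go of it. Then draw the red dropper out of the slanted black stand, turn it so that it points straight down, and hold it still with its tip just above the middle of the jar's open mouth, touching neither the jar nor the stand; finish while still holding it there. Leave the jar, the other droppers and the bottle where they are.

Things in the scene. Friction and masses are not known exactly. Their poses are not given: they have to be found in the camera images.
- purple_dropper: purple dropper, 149 mm: round bulb 30 mm in diameter, collar 30 x 30 x 6 mm, clear stem 13 mm in diameter. Origin on the axis, at the collar's stem-side face; x axis towards the tip (tip at +95, stem tapers from +70, collar 0 to -6, bulb -6 to -54, full width -12 to -40 mm). Lies level on the table, on bulb and collar, axis 15 mm up
- purple_dropper_tip (a point): the purple dropper's tip, on its axis
- red_dropper: red dropper, 149 mm: round bulb 30 mm in diameter, collar 30 x 30 x 6 mm, clear stem 13 mm in diameter. Origin on the axis, at the collar's stem-side face; x axis towards the tip (tip at +95, stem tapers from +70, collar 0 to -6, bulb -6 to -54, full width -12 to -40 mm). In any one of the stand's bores, bulb up, a little play: draw it 100 mm along its axis. 35 g
- red_dropper_tip (a point): the red dropper's tip, on its axis
- stand: fixed black stand, foot 130 x 250 mm, sloping top plate with three bores in a row along y, guide rail across the stems below. Bores lean 35 degrees from vertical (a dropper up to 4 more): bulbs lean to the stand's -x (roughly towards the robot), stems run down to +x. Origin: centre of underside, z up. Bore mouths, where the collars rest, at x = -25, y = -85, 0, +85, z = 92 mm
- tray: fixed blue tray with light grey floor, 188 (x) by 186 mm (y), floor 4 mm, walls 18 mm high; origin: centre of underside, z up. Two compartments: centre line y = +45 (empty) and y = -45 mm (green dropper). Each: bulb pocket at the -x end (x -89 to -15 mm, 88 mm wide), then a stem channel 33 mm wide (x -15 to +89 mm) between blue blocks as high as the walls
- slot (a point): point on the floor of the tray's empty compartment, on its centre line, at x = -20, y = +45, z = 4 mm in the tray's frame: directly under where a laid dropper's origin belongs (15 mm above it), stem along the tray's +x
- jar: open, empty, greenish glass jar with an orange band at the neck, 85 mm high, 74 mm in diameter, loose, standing upright, about 300 g. Origin: centre of the underside
- jar_rim (a point): centre of the jar's mouth, level with the rim, 85 mm above the table; the mouth is about 60 mm wide inside
- yellow_dropper: yellow dropper of the same shape and frame, in another bore of the stand; to be left alone
- blue_dropper: blue dropper of the same shape and frame, in another bore of the stand; to be left alone
- green_dropper: green dropper of the same shape and frame, lying in the tray's other compartment; to be left alone
- bottle: red bottle with a white cap, 60 mm in diameter, 140 mm high, standing beyond the tray; to be left alone. Origin: centre of the underside

How it is judged:
By the outcome, as a careful person would: the job done as asked, in the order asked, and still so for the second after the job is handed in, while the arm keeps its last pose, push and grip.
It also fails if it takes over 51 s, if anything falls off the work surface, if the arm or the gripper's body presses on something with over 40 N, if the wrist force passes 120 N, or if a joint passes its speed limit or range.

## Working session

There is one attempt and no reset: what is moved stays moved. The work goes in short steps, each a Python script; the robot and the scene stay as the last script left them, time stands still between calls to the robot, and variables do not carry over. Pictures are saved under pics/ and viewed, and the job is handed in when it is done.

```bash
mkdir -p pics; ls; cat > h.py <<'E'
import numpy as np, cv2
from plant import manip
from scipy.spatial.transform import Rotation as R
def snap(n,f):
    c=manip.capture(n); cv2.imwrite(f'pics/{f}.png',cv2.cvtColor(c['frame'],cv2.COLOR_RGB2BGR))
    np.savez(f'pics/{f}.npz',mtx=c['mtx'],ext=c['extrinsics'],dist=np.array(c.get('distortion',0)))
    return c
def crop(f,x0,y0,x1,y1,s,out):
    im=cv2.imread(f'pics/{f}.png')[y0:y1,x0:x1]
    cv2.imwrite(f'pics/{out}.png',cv2.resize(im,None,fx=s,fy=s,interpolation=cv2.INTER_CUBIC))
def proj(f,P):
    d=np.load(f'pics/{f}.npz');E=np.linalg.inv(d['ext']);p=np.atleast_2d(P)@E[:3,:3].T+E[:3,3]
    q=p*[1,-1,-1];q=q@d['mtx'].T;return q[:,:2]/q[:,2:]
def ray(f,uv):
    d=np.load(f'pics/{f}.npz');E=d['ext'];q=np.linalg.solve(d['mtx'],np.array([uv[0],uv[1],1.]))*[1,-1,-1]
    return E[:3,3],E[:3,:3]@q
def atz(f,uv,z):
    o,v=ray(f,uv);return o+v*(z-o[2])/v[2]
def tri(obs):
    A=np.zeros((3,3));b=np.zeros(3)
    for f,uv in obs:
        o,v=ray(f,uv);v=v/np.linalg.norm(v);M=np.eye(3)-np.outer(v,v);A+=M;b+=M@o
    return np.linalg.solve(A,b)
def quat(x,y):
    x=np.array(x,float);x/=np.linalg.norm(x);y=np.array(y,float);y-=x*(x@y);y/=np.linalg.norm(y)
    return R.from_matrix(np.c_[x,y,np.cross(x,y)]).as_quat()
E
python3 - <<'E'
from h import *
for n in ['side','top','wrist']:
    c=snap(n,n+'0');print(n,c.keys(),c['mtx'].round(1).tolist(),c['extrinsics'].round(3).tolist())
s=manip.state();print(s)
print(manip.grasp_offset)
E
```

```text
pics
side dict_keys(['frame', 'mtx', 'extrinsics']) [[384.3, 0.0, 255.1], [0.0, 384.3, 199.5], [0.0, 0.0, 1.0]] [[-0.852, 0.252, -0.459, 0.13], [-0.524, -0.419, 0.742, 0.756], [-0.005, 0.872, 0.489, 0.596], [0.0, 0.0, 0.0, 1.0]]
top dict_keys(['frame', 'mtx', 'extrinsics']) [[391.8, 0.0, 248.2], [0.0, 391.8, 190.3], [0.0, 0.0, 1.0]] [[-0.024, 0.997, -0.076, 0.511], [-1.0, -0.023, 0.011, 0.001], [0.009, 0.077, 0.997, 0.998], [0.0, 0.0, 0.0, 1.0]]
wrist dict_keys(['frame', 'mtx', 'extrinsics']) [[288.2, 0.0, 257.0], [0.0, 288.2, 194.3], [0.0, 0.0, 1.0]] [[0.286, 0.917, 0.28, 0.257], [-0.958, 0.274, 0.082, -0.601], [-0.001, -0.292, 0.957, 0.373], [0.0, 0.0, 0.0, 1.0]]
{'t': 0.15, 'joints': array([ 1.54421375,  0.50169594, -0.42683681,  1.55116954,  0.2208202 ,
        1.13831728, -0.2102772 ]), 'joint_vel': array([ 0.0004363 , -0.0024532 ,  0.00101533, -0.0055515 ,  0.00039364,
       -0.00133414, -0.00031142]), 'effort': array([-6.56761316e-03, -5.70031285e+01, -5.82501948e+00, -2.81282812e+01,
        1.06408427e-02,  7.84862903e-03, -6.41784993e-06]), 'position': array([ 0.18555143, -0.6224058 ,  0.23047533]), 'tool_rot': array([-0.69963561, -0.10266001,  0.69975168, -0.10158015]), 'contact_force': array([-0.41053335, -0.60235639,  1.45113317]), 'moment': array([ 0.00576459,  0.0460217 , -0.01713197]), 'finger_gap': 0.08550974833746953}
0.0187
```

View pics/side0.png

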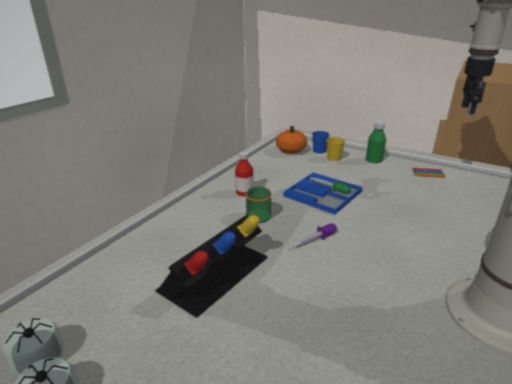

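View pics/top0.png

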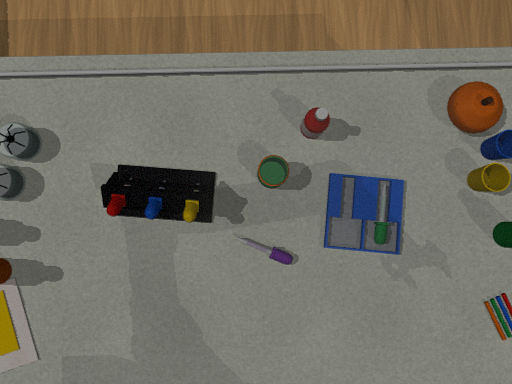

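The top view has the stand at left with red (117,205), blue (153,207) and yellow (191,210). The jar is at (273,171), the purple dropper at (238,236)-(288,258), and the tray around (365,213). I'll enlarge the crops next.

```bash
python3 - <<'E'
from h import *
crop('top0',90,155,220,230,6,'c1');crop('top0',225,145,305,275,4.5,'c2');crop('top0',310,165,420,265,6,'c3');crop('side0',150,180,350,320,4,'c4')
E
```

```text
(no output)
```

View pics/c1.png

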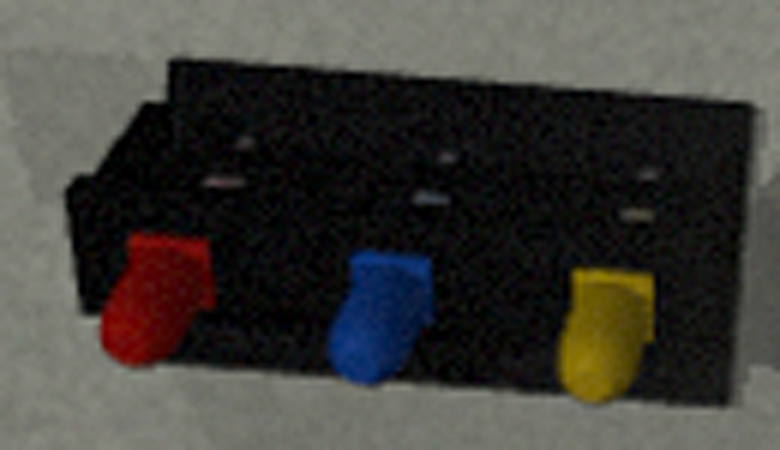

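View pics/c2.png

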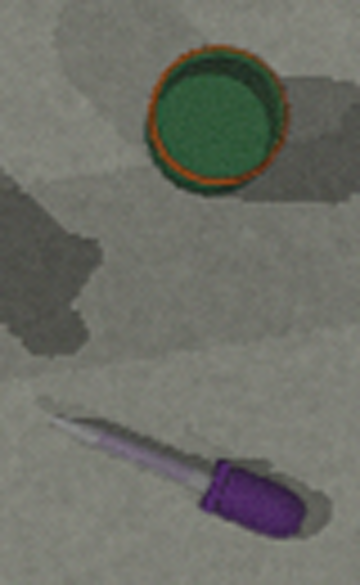

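View pics/c3.png

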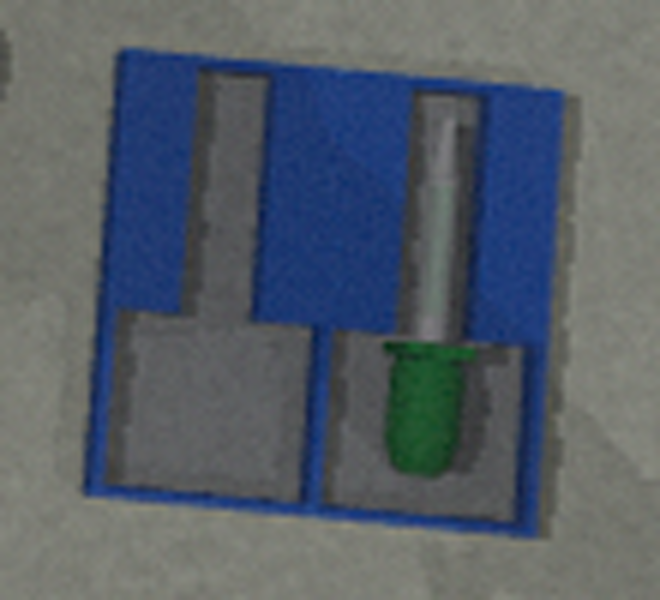

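View pics/c4.png

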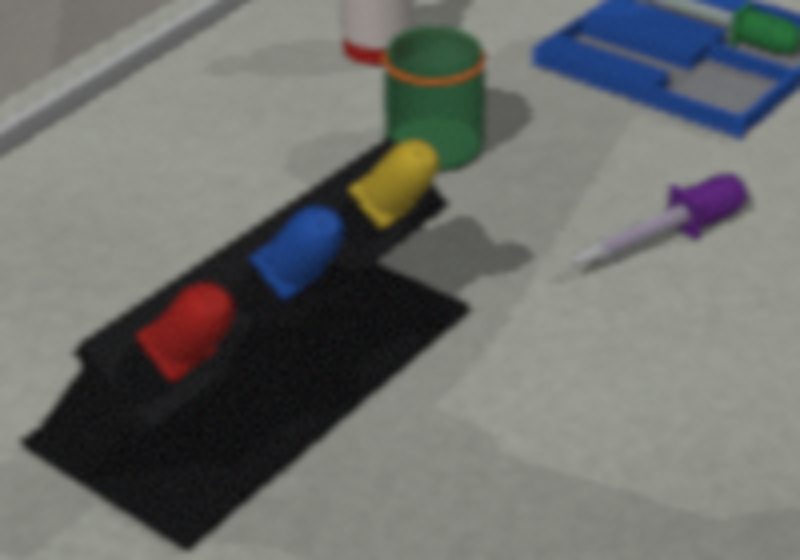

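```bash
python3 - <<'E'
from h import *
from scipy.optimize import least_squares
def up(x,y,s,ox,oy): return np.array([(x+.5)/s-.5+ox,(y+.5)/s-.5+oy])
t=[up(x,y,6,310,165) for x,y in [(122,50),(563,90),(535,535),(85,495)]]
P=np.array([atz('top0',u,.018) for u in t]);print(P.round(4))
print('tray c',P.mean(0).round(4),'size',np.linalg.norm(P[0]-P[1]),np.linalg.norm(P[0]-P[3]),'yaw',np.degrees(np.arctan2(*(P[0]-P[3])[[1,0]])),np.degrees(np.arctan2(*(P[1]-P[2])[[1,0]])))
for n,u,z in [('tip',(45,408),.015),('collar',(207,487),.015),('bulb',(303,520),.015)]:
    print(n,atz('top0',up(*u,4.5,225,145),z).round(4))
print('jar',atz('top0',up(218,115,4.5,225,145),.085).round(4),atz('top0',up(205,134,4.5,225,145),.0).round(4))
print('jar side',tri([('top0',up(218,115,4.5,225,145)),('side0',up(434,60,4,150,180))]))
F=[('top0',up(728,405,6,90,155),(-1,-1)),('top0',up(753,103,6,90,155),(1,-1)),('top0',up(172,60,6,90,155),(1,1)),('side0',up(187,548,4,150,180),(-1,1)),('side0',up(468,310,4,150,180),(-1,-1)),('side0',up(25,440,4,150,180),(1,1))]
def res(p):
    o=[]
    for f,u,(a,b) in F:
        q=R.from_euler('z',p[2]).apply([a*.065,b*.125,.004])+[p[0],p[1],0]
        o+=list(proj(f,q)[0]-u)
    return np.array(o)
s=least_squares(res,[.5,.3,0]);print(s.x,s.fun.round(1))
T=lambda q:R.from_euler('z',s.x[2]).apply(q)+[s.x[0],s.x[1],0]
for y in(-.085,0,.085):
    q=T([-.025,y,.092]);a=R.from_euler('z',s.x[2]).apply([-np.sin(np.radians(35)),0,np.cos(np.radians(35))])
    print(q,proj('top0',q),proj('top0',q+a*.054),proj('side0',q),proj('side0',q+a*.054))
print('red top end',tri([('top0',up(140,300,6,90,155)),('side0',up(195,325,4,150,180))]))
E
```

```text
[[ 0.625  -0.2173  0.018 ]
 [ 0.6038 -0.4024  0.018 ]
 [ 0.4189 -0.3807  0.018 ]
 [ 0.4399 -0.1945  0.018 ]]
tray c [ 0.5219 -0.2987  0.018 ] size 0.18632491410638502 0.18645204066608198 yaw -7.029476445373094 -6.718611681186688
tip [0.4744 0.0264 0.015 ]
collar [ 0.4288 -0.0622  0.015 ]
bulb [ 0.4095 -0.1147  0.015 ]
jar [ 0.6267 -0.0689  0.085 ] [ 0.6268 -0.0677  0.    ]
jar side [ 0.62899635 -0.06962756  0.07186395]
[ 0.58451736  0.203741   -0.09985006] [-0.   0.5  0.  -0.1 -0.9 -0.4  0.3 -0.4  1.2 -1.1 -1.   0.1]
[0.55116872 0.12165648 0.092     ] [[191.80630838 204.14845921]] [[187.87206744 217.40005015]] [[244.70886882 228.33249116]] [[255.02528799 216.58438058]]
[0.55964188 0.2062331  0.092     ] [[155.08761033 201.35362251]] [[149.16329797 214.45833945]] [[220.74644546 245.3435156 ]] [[230.68864647 233.54075894]]
[0.56811504 0.29080973 0.092     ] [[118.34525709 198.5569853 ]] [[110.42824016 211.51463095]] [[193.22333902 264.88228383]] [[202.55332478 253.14384014]]
red top end [0.55173584 0.29516736 0.11248577]
```

```bash
python3 - <<'E'
from h import *
d=lambda a:np.array([np.cos(np.radians(a)),np.sin(np.radians(a)),0])
J=lambda q:None if q is None else np.round(q,2)
A=d(65.3)
o=np.array([.4302,-.0625,.0])  # origin guess
for sg in(1,-1):
    y=sg*d(155.3); yt=sg*d(83.1)
    print(sg,'purple',J(manip.inverse_kinematics([*(o-A*.026)[:2],.15],quat([0,0,-1],y))))
    print('tray',J(manip.inverse_kinematics([.48,-.246,.1],quat([0,0,-1],yt))))
    a=np.radians(35);ax=R.from_euler('z',-.0999).apply([np.sin(a),0,-np.cos(a)]);yy=sg*d(90-5.7)
    b=np.array([.568,.291,.092])
    for s in (-.011,-.08,-.14): print('red',J(manip.inverse_kinematics(b+ax*s,quat(ax,yy))))
    for yaw in (-40,-20,0,20): print('jar',J(manip.inverse_kinematics([.627,-.069,.2],quat([0,0,-1],sg*d(90-5.7+yaw)))))
E
```

```text
1 purple [ 1.21  0.5  -1.29  2.14  0.6   0.94  2.29]
tray [ 1.16  0.66 -0.96  1.92  0.68  0.93  1.31]
red [ 0.08  0.78 -1.09  2.1   1.66  1.08 -0.52]
red [ 0.17  0.75 -1.3   2.14  1.55  1.2  -0.48]
red [ 0.16  0.53 -1.29  2.15  1.35  1.09 -0.42]
jar [ 0.81  0.75 -1.14  1.62  0.71  1.24  0.31]
jar [ 0.8   0.73 -1.11  1.62  0.68  1.23  0.67]
jar [ 0.77  0.7  -1.05  1.62  0.64  1.2   1.06]
jar [ 0.75  0.68 -1.01  1.62  0.61  1.19  1.43]
-1 purple [ 1.03  0.34 -1.02  2.14  0.39  0.85 -0.66]
tray [ 0.85  0.5  -0.53  1.93  0.34  0.8  -1.56]
red [-1.63  0.83  1.12  2.15 -1.14  0.27 -1.43]
red [-1.75  0.61  1.14  2.19 -0.31  0.26 -2.19]
red [-1.99  0.58  1.37  2.21 -0.3   0.39 -2.2 ]
jar [ 0.49  0.53 -0.58  1.63  0.32  1.08 -2.55]
jar [ 0.55  0.55 -0.67  1.63  0.37  1.1  -2.24]
jar [ 0.59  0.57 -0.74  1.62  0.42  1.11 -1.93]
jar [ 0.64  0.6  -0.82  1.62  0.47  1.13 -1.62]
```

```bash
python3 - <<'E'
from h import *
d=lambda a:np.array([np.cos(np.radians(a)),np.sin(np.radians(a)),0])
A=d(65.3);o=np.array([.4302,-.0625,.0])
p=(o-A*.026);p[2]=.13
manip.goto(p,quat([0,0,-1],-d(155.3)))
manip.command_gripper(.055,30)
snap('wrist','w1');snap('top','t1')
s=manip.state();print(s['t'],s['position'],s['joints'].round(2),proj('w1',[[.48,.025,.015],[.43,-.0625,.015]]))
cv2.imwrite('pics/w1b.png',cv2.resize(cv2.imread('pics/w1.png'),None,fx=1.5,fy=1.5))
E
```

```text
2.7917 [ 0.41935562 -0.0861342   0.13001195] [ 0.98  0.37 -0.97  2.16  0.43  0.81 -0.69] [[267.32122697  38.45402599]
 [256.3916463  162.30134182]]
```

View pics/w1b.png

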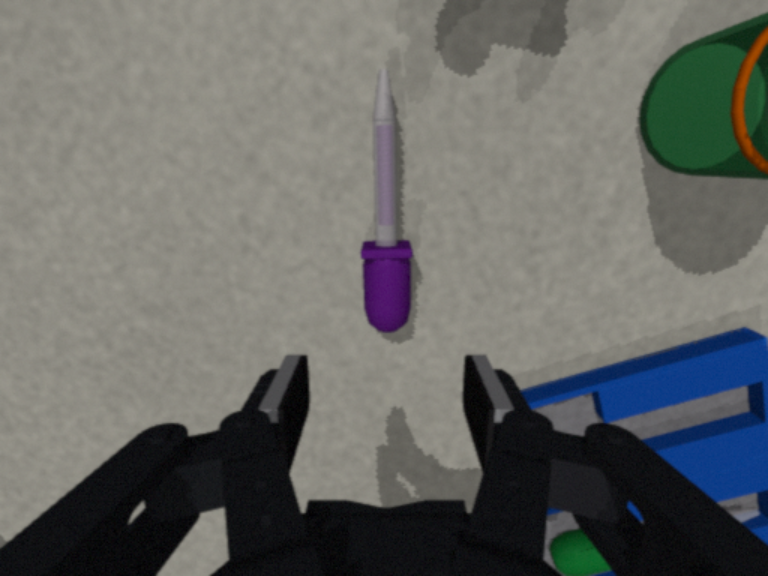

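The wrist view shows the tip at (382,68)/1.5, the collar's stem-side face at (386,243)/1.5 and the bulb end at (387,331)/1.5.

```bash
python3 - <<'E'
from h import *
u=lambda x,y:((x+.5)/1.5-.5,(y+.5)/1.5-.5)
t,c,b=[atz('w1',u(*k),.015) for k in((382,68),(386,241),(387,331))]
print(t,c,b,np.linalg.norm(t-b),np.linalg.norm(t-c))
print([np.degrees(np.arctan2(*(t-k)[[1,0]])) for k in(c,b)])
print('tray TL corner',atz('w1',u(752,330),.018))
E
```

```text
[0.46862173 0.02488958 0.015     ] [ 0.43132259 -0.06130077  0.015     ] [ 0.40757921 -0.11442406  0.015     ] 0.1521002290912416 0.09391486489742806
[np.float64(66.59930417049642), np.float64(66.3385957243671)]
tray TL corner [ 0.61818345 -0.20937977  0.018     ]
```

```bash
python3 - <<'E'
from h import *
d=lambda a:np.array([np.cos(np.radians(a)),np.sin(np.radians(a)),0])
A=d(66.3);o=np.array([.431,-.062,.0])
p=o-A*.026;q=quat([0,0,-1],-d(156.3))
p[2]=.05;manip.move_straight(p,q,max_speed=.15)
p[2]=.004;print(manip.move_straight(p,q,max_speed=.06,f_stop=8))
print(manip.state()['position'])
manip.command_gripper(.0,30);s=manip.state();print(s['finger_gap'],s['contact_force'],s['t'])
p[2]=.09;manip.move_straight(p,q,max_speed=.12)
snap('wrist','w2');snap('top','t2');snap('side','s2');s=manip.state();print(s['finger_gap'],s['contact_force'],s['t'],s['position'])
cv2.imwrite('pics/w2b.png',cv2.resize(cv2.imread('pics/w2.png'),None,fx=1.5,fy=1.5))
E
```

```text
False
[ 0.42073227 -0.08566165  0.00408116]
0.029329662580140258 [-0.93412269  0.42879647  5.40764841] 4.7333
0.028975460287048265 [ 0.12286238  0.31462689 -0.37535105] 5.75 [ 0.41993221 -0.08560458  0.08930073]
```

View pics/w2b.png

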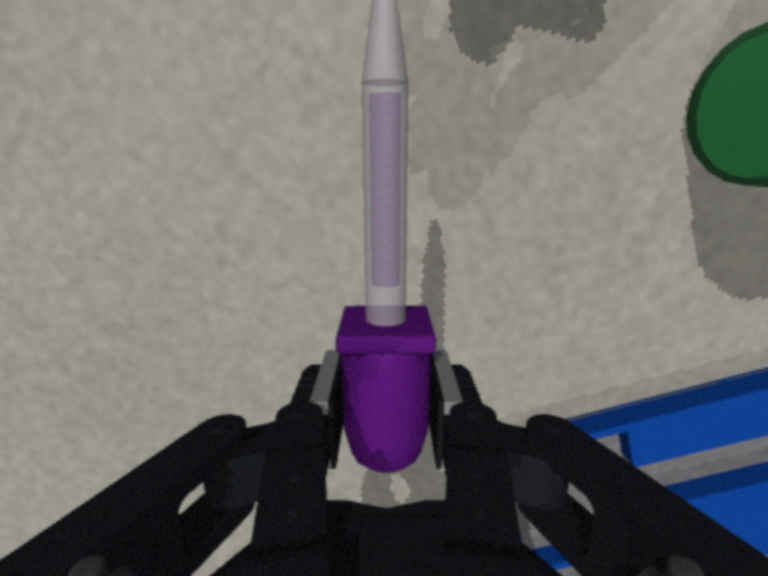

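View pics/s2.png

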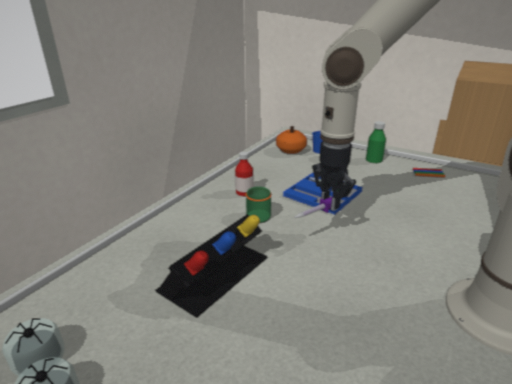

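```bash
python3 - <<'E'
from h import *
d=lambda a:np.array([np.cos(np.radians(a)),np.sin(np.radians(a)),0])
c=np.array([.5219,-.2987,0]);Y=-6.87
p=c+d(Y)*(-.046)+d(Y+90)*.045;p[2]=.095
manip.goto(p,quat([0,0,-1],-d(Y+90)))
snap('wrist','w3');snap('top','t3');snap('side','s3');s=manip.state();print(s['finger_gap'],s['t'],s['position'])
cv2.imwrite('pics/w3b.png',cv2.resize(cv2.imread('pics/w3.png'),None,fx=1.5,fy=1.5))
crop('side0',270,160,380,220,7,'x');crop('s3',270,140,380,220,7,'s3b')
crop('t3',310,140,420,265,4.5,'t3b')
E
```

```text
0.02900979272508453 6.6833 [ 0.48128715 -0.24620648  0.09465384]
```

View pics/w3b.png

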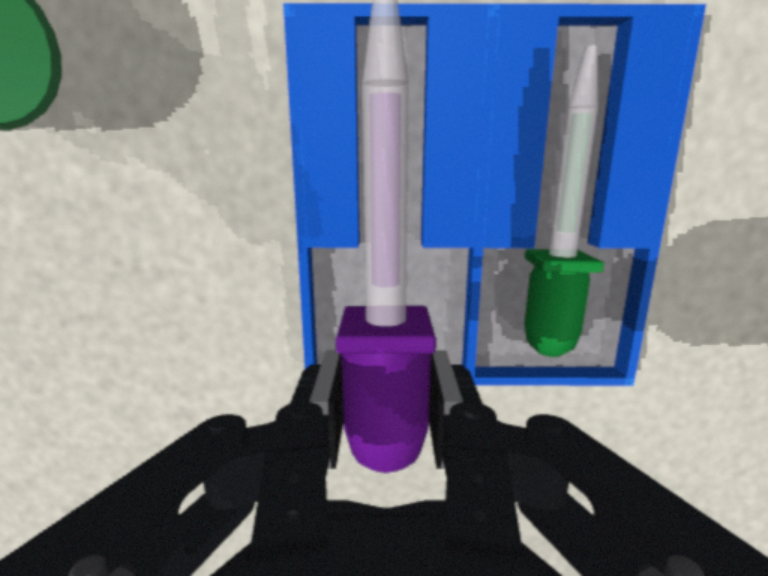

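View pics/s3b.png

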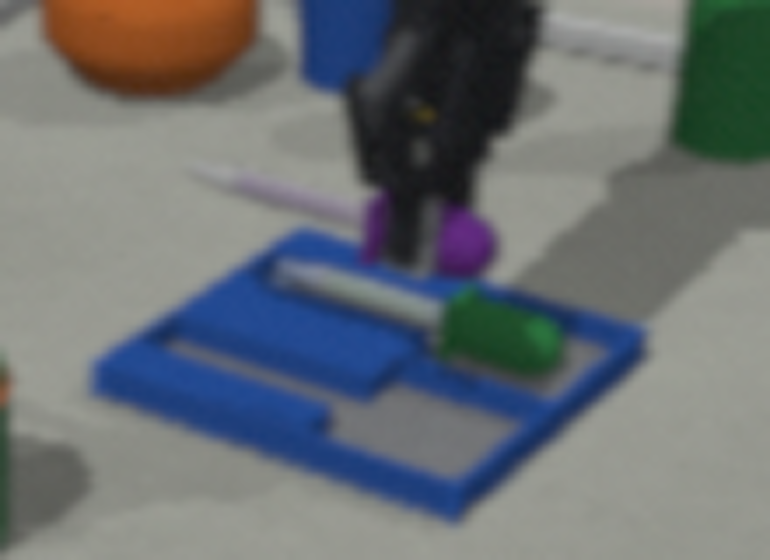

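View pics/t3b.png

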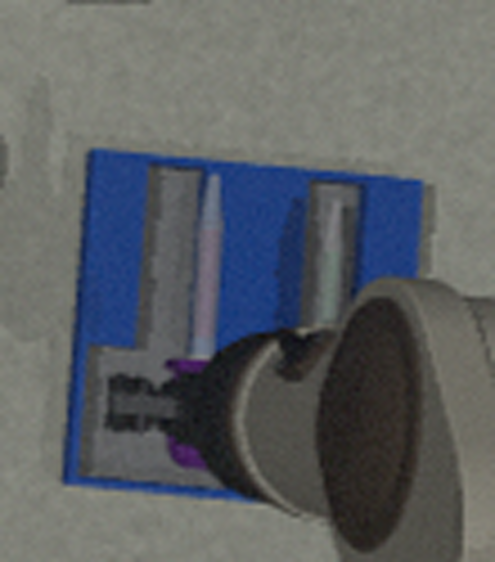

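```bash
python3 - <<'E'
from h import *
u=lambda x,y:((x+.5)/1.5-.5,(y+.5)/1.5-.5)
tl,tr,br,c1,c2,f1,f2=[atz('w3',u(*k),.018) for k in((285,4),(705,5),(633,384),(358,247),(421,247),(357,17),(427,17))]
print(tl,tr,br,(tl+br)/2,np.linalg.norm(tl-tr),np.linalg.norm(tr-br))
ang=lambda v:np.degrees(np.arctan2(v[1],v[0]))
print(ang(tl-tr)-90,ang(tr-br),ang((f1+f2)-(c1+c2)))
# channel frame with nominal tray
c=np.array([.5219,-.2987,0.018]);r=R.from_euler('z',np.radians(-6.87))
for k in(tl,tr,br,c1,c2,f1,f2):print((r.inv().apply(k-c)*1000).round(1))
# dropper points in wrist: collar stem base (386,322), stem taper (384,82); unknown z; tip with level assumption
s=manip.state()
for nm,k in(('stem base',(386,318)),('taper',(384,83)),('tip',(384,-4)),('bulb end',(386,470))):
    x=atz('w3',u(*k),s['position'][2]+.011);print(nm,(r.inv().apply(x-c)*1000).round(1))
E
```

```text
[ 0.62527658 -0.21892361  0.018     ] [ 0.60355328 -0.40216796  0.018     ] [ 0.4185232  -0.38025872  0.018     ] [ 0.52189989 -0.29959116  0.018     ] 0.1845274939806199 0.1863226918143212
-6.760761674482964 -6.7528996369261645 -7.0928928459223615
[93.1 91.6 -0. ]
[ 93.4 -93.   -0. ]
[-92.9 -93.3  -0. ]
[-15.   61.1  -0. ]
[-14.9  28.8  -0. ]
[88.2 60.  -0. ]
[88.3 29.  -0. ]
stem base [-21.   46.7  87.7]
taper [48.2 47.5 87.7]
tip [68.9 47.6 87.7]
bulb end [-79.7  46.4  87.7]
```

```bash
python3 - <<'E'
from h import *
d=lambda a:np.array([np.cos(np.radians(a)),np.sin(np.radians(a)),0])
c=np.array([.5219,-.2990,0]);Y=-6.87
p=c+d(Y)*(-.046)+d(Y+90)*.0442;q=quat([0,0,-1],-d(Y+90))
p[2]=.04;manip.move_straight(p,q,max_speed=.12)
p[2]=.0085;print(manip.move_straight(p,q,max_speed=.05,f_stop=6));s=manip.state();print(s['position'],s['contact_force'])
manip.command_gripper(.045);print(manip.state()['finger_gap'])
p[2]=.15;manip.move_straight(p,q,max_speed=.15)
snap('wrist','w4');s=manip.state();print(s['t'],s['joints'].round(2))
cv2.imwrite('pics/w4b.png',cv2.resize(cv2.imread('pics/w4.png'),None,fx=1.5,fy=1.5))
E
```

```text
True
[ 0.48070394 -0.24935108  0.0084203 ] [-0.74531974 -0.57477823  6.9001674 ]
0.044949774914300536
9.3667 [ 0.88  0.43 -0.56  1.89  0.29  0.9  -1.51]
```

View pics/w4b.png

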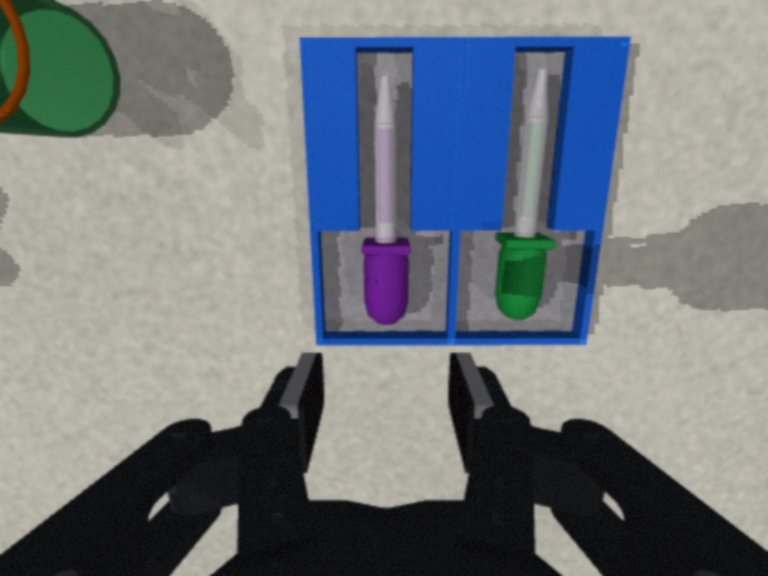

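Purple is lying centred: its stem at column 386 is in the middle of the channel (358–412), with the bulb in the pocket. Next is a view of red along its bore axis.

```bash
python3 - <<'E'
from h import *
d=lambda a:np.array([np.cos(np.radians(a)),np.sin(np.radians(a)),0])
a=np.radians(35);ax=R.from_euler('z',-.0999).apply([np.sin(a),0,-np.cos(a)]);yy=d(90-5.7)
b=np.array([.568,.291,.092])
manip.goto([.45,.1,.3],quat([.2,0,-1],yy))
manip.goto(b+ax*(-.15),quat(ax,yy))
manip.command_gripper(.055)
snap('wrist','w5');snap('top','t5');snap('side','s5');s=manip.state();print(s['t'],s['joints'].round(2),s['position'])
cv2.imwrite('pics/w5b.png',cv2.resize(cv2.imread('pics/w5.png'),None,fx=1.5,fy=1.5))
crop('side0',160,240,220,290,10,'s0r');crop('top0',95,185,135,225,12,'t0r')
E
```

```text
13.15 [-1.56  0.22  0.71  2.2   0.74  0.54 -0.01] [0.4827063  0.2993838  0.21542003]
```

View pics/w5b.png

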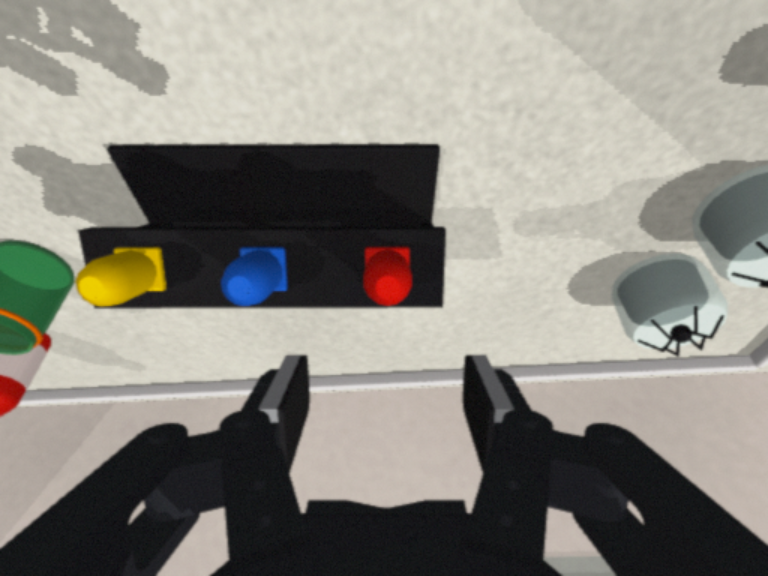

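View pics/s0r.png

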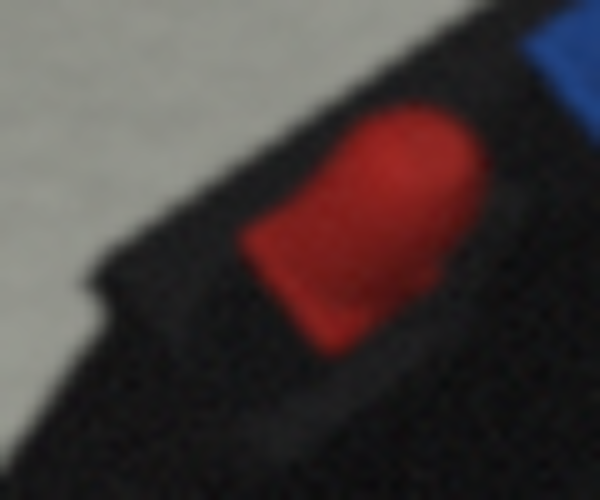

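View pics/t0r.png

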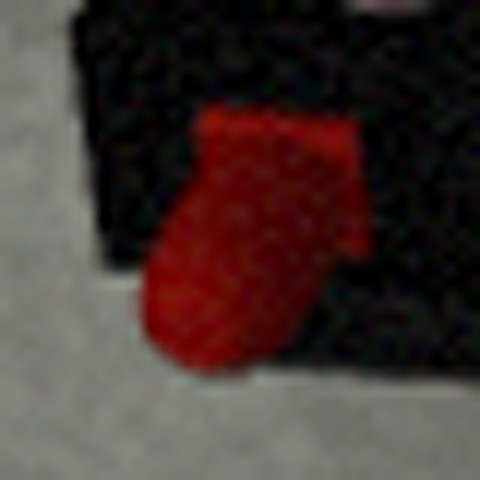

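```bash
cat > fit.py <<'E'
from h import *
from scipy.optimize import least_squares
th=np.linspace(0,2*np.pi,40,endpoint=False)
def ring(x,r):return np.c_[np.full(40,x),r*np.cos(th),r*np.sin(th)]
pts=[ring(-.006,.013),ring(-.012,.015),ring(-.040,.015)]
for f in np.linspace(.1,1,10): pts.append(ring(-.040-.014*f,.015*np.sqrt(max(0,1-f*f))))
pts.append(np.array([[x,s*.015,t*.015] for x in(0,-.006) for s in(1,-1) for t in(1,-1)]))
M=np.vstack(pts)
D=np.c_[np.cos(np.linspace(0,2*np.pi,24,endpoint=False)),np.sin(np.linspace(0,2*np.pi,24,endpoint=False))]
def mask(f,box):
    im=cv2.cvtColor(cv2.imread(f'pics/{f}.png'),cv2.COLOR_BGR2HSV);x0,y0,x1,y1=box
    s=np.zeros(im.shape[:2],np.uint8);h=im[...,0]
    m=(((h<8)|(h>172))&(im[...,1]>140)&(im[...,2]>50))
    s[y0:y1,x0:x1]=m[y0:y1,x0:x1]
    n,l,st,_=cv2.connectedComponentsWithStats(s);k=1+np.argmax(st[1:,4])
    ys,xs=np.nonzero(l==k);return np.c_[xs,ys].astype(float)
def run(views,x0,ax0,y0):
    S={f:(mask(f,b)@D.T).max(0)+.45 for f,b in views}
    Rb=np.c_[ax0,y0,np.cross(ax0,y0)]
    def pose(p): return Rb@R.from_euler('xyz',[p[5],p[3],p[4]]).as_matrix(), x0+p[:3]
    def res(p):
        Rm,o=pose(p);r=[]
        for f in S: r.append((proj(f,M@Rm.T+o)@D.T).max(0)-S[f])
        return np.concatenate(r+[p[3:5]/.05*.3,[p[5]/.1]])
    s=least_squares(res,np.zeros(6),loss='soft_l1',x_scale=[.01]*3+[.05]*3)
    Rm,o=pose(s.x);print('origin',o.round(4),'axis',Rm[:,0].round(4),'tilt/spin deg',np.degrees(s.x[3:]).round(1),'rms',[np.sqrt((k**2).mean()).round(2) for k in np.split(s.fun[:-3],len(S))])
    return Rm,o
E
python3 - <<'E'
from fit import *
a=np.radians(35);ax=R.from_euler('z',-.0999).apply([np.sin(a),0,-np.cos(a)]);yy=R.from_euler('z',-.0999).apply([0,1,0])
b=np.array([.568,.291,.092])
V=[('top0',(95,185,135,225)),('side0',(160,240,220,290)),('w5',(230,150,290,215))]
run(V,b,ax,yy);run(V[:2],b,ax,yy);run(V[2:]+V[:1],b,ax,yy);run(V[1:],b,ax,yy)
print(ax)
d=lambda a:np.array([np.cos(np.radians(a)),np.sin(np.radians(a)),0])
for s in(-.011,-.05,-.12,-.14): 
    q=manip.inverse_kinematics(b+ax*s,quat(ax,yy));print(s,None if q is None else q.round(2))
for Y in(-60,-30,-5.7,30,60):
  q=manip.inverse_kinematics([.627,-.069,.2],quat([0,0,-1],d(90+Y)));print(Y,None if q is None else q.round(2))
E
```

```text
origin [0.5669 0.2915 0.0914] axis [ 0.5901 -0.0502 -0.8057] tilt/spin deg [-1.3  0.5 -0.6] rms [np.float64(0.36), np.float64(0.49), np.float64(0.36)]
origin [0.5664 0.2925 0.0904] axis [ 0.5733 -0.002  -0.8193] tilt/spin deg [ 0.1  3.2 -0.1] rms [np.float64(0.3), np.float64(0.35)]
origin [0.5667 0.2912 0.0917] axis [ 0.5913 -0.0607 -0.8042] tilt/spin deg [-1.5 -0.1 -0.4] rms [np.float64(0.32), np.float64(0.37)]
origin [0.5672 0.2916 0.0912] axis [ 0.5901 -0.0509 -0.8058] tilt/spin deg [-1.3  0.5 -0.7] rms [np.float64(0.48), np.float64(0.35)]
[ 0.57071667 -0.05720502 -0.81915204]
-0.011 [-1.17  0.51  0.47  2.14  1.06  0.27 -0.32]
-0.05 [-1.41  0.48  0.71  2.17  0.69  0.26  0.02]
-0.12 [-1.51  0.3   0.72  2.2   0.73  0.45 -0.  ]
-0.14 [-1.54  0.25  0.71  2.2   0.74  0.51 -0.01]
-60 [-0.59  0.65  0.97  1.67 -0.58  1.14  1.05]
-30 [-0.52  0.59  0.83  1.67 -0.48  1.1   1.5 ]
-5.7 [-0.52  0.59  0.84  1.67 -0.48  1.1   1.93]
30 [-0.45  0.55  0.72  1.66 -0.4   1.08  2.49]
60 [ 0.67  0.61 -0.87  1.62  0.5   1.14  2.3 ]
```

View pics/s5.png

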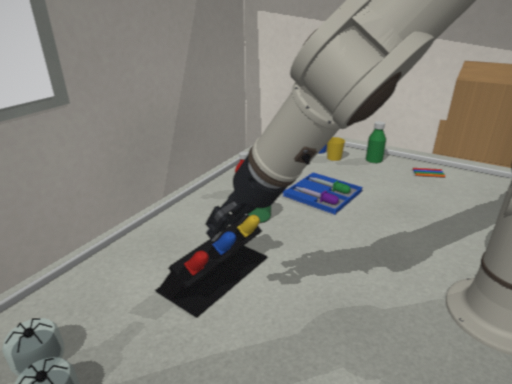

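```bash
python3 - <<'E'
from fit import *
o=np.array([.5669,.2915,.0914]);ax=np.array([.5901,-.0502,-.8057]);ax/=np.linalg.norm(ax)
yy=R.from_euler('z',-.0999).apply([0,1,0]);q=quat(ax,yy)
manip.move_straight(o+ax*-.075,q,max_speed=.12)
print(manip.move_straight(o+ax*-.009,q,max_speed=.04,f_stop=10))
s=manip.state();print(s['t'],s['position'],(s['position']-o)@ax,s['joints'].round(2),s['contact_force'])
snap('side','s6');snap('top','t6');snap('wrist','w6')
crop('s6',130,170,280,320,4,'s6b');cv2.imwrite('pics/w6b.png',cv2.resize(cv2.imread('pics/w6.png'),None,fx=1.5,fy=1.5))
E
```

```text
False
15.725 [0.5615446  0.29208797 0.09873625] -0.009101050192032237 [-1.3   0.56  0.62  2.16  1.07  0.19 -0.37] [ 0.52946202 -0.40442673  1.051067  ]
```

View pics/s6b.png

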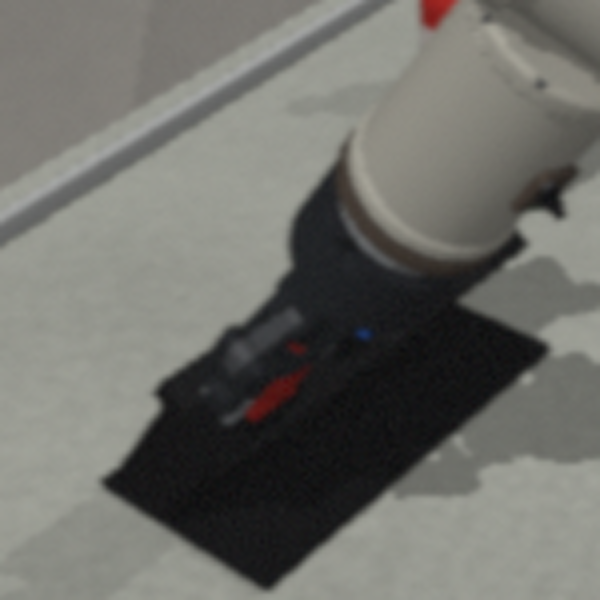

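View pics/w6b.png

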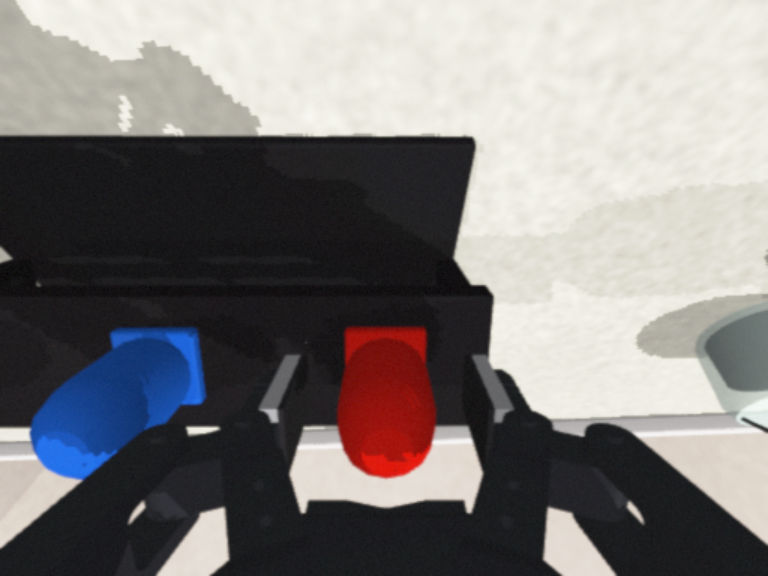

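```bash
python3 - <<'E'
from fit import *
s=manip.state();print(s['joints'])
o=np.array([.5669,.2915,.0914]);ax=np.array([.5901,-.0502,-.8057]);ax/=np.linalg.norm(ax)
yy=R.from_euler('z',-.0999).apply([0,1,0]);q=quat(ax,yy)
for k in(-.009,-.012,-.015,-.02,-.03,-.05,-.1,-.12):
    j=manip.inverse_kinematics(o+ax*k,q);print(k,j.round(3))
E
```

```text
[-1.2954022   0.55934566  0.62093407  2.1607613   1.06719789  0.19393401
 -0.36681104]
-0.009 [-1.295  0.56   0.621  2.161  1.067  0.194 -0.367]
-0.012 [-1.295  0.551  0.616  2.163  1.064  0.202 -0.362]
-0.015 [-1.294  0.542  0.611  2.165  1.061  0.211 -0.356]
-0.02 [-1.294  0.527  0.603  2.169  1.055  0.225 -0.348]
-0.03 [-1.294  0.498  0.587  2.175  1.043  0.252 -0.331]
-0.05 [-1.294  0.442  0.557  2.188  1.021  0.307 -0.3  ]
-0.1 [-1.296  0.308  0.479  2.209  0.967  0.445 -0.236]
-0.12 [-1.297  0.257  0.446  2.214  0.946  0.501 -0.214]
```

```bash
python3 - <<'E'
from fit import *
o=np.array([.5669,.2915,.0914]);ax=np.array([.5901,-.0502,-.8057]);ax/=np.linalg.norm(ax)
yy=R.from_euler('z',-.0999).apply([0,1,0]);q=quat(ax,yy)
manip.move_straight(o+ax*-.0135,q,max_speed=.03)
manip.command_gripper(0,45)
s=manip.state();print(s['t'],s['finger_gap'],s['joints'][5],s['contact_force'])
r=manip.move_straight(o+ax*-.045,q,max_speed=.04,f_stop=15);s=manip.state();print(r,s['contact_force'],s['finger_gap'])
if not r:
    r=manip.move_straight(o+ax*-.128,q,max_speed=.06,f_stop=15);s=manip.state();print(r,s['contact_force'],s['finger_gap'])
snap('side','s7');snap('top','t7');snap('wrist','w7');s=manip.state();print(s['t'],s['joints'].round(2),s['position'])
crop('s7',130,140,280,290,4,'s7b');cv2.imwrite('pics/w7b.png',cv2.resize(cv2.imread('pics/w7.png'),None,fx=1.5,fy=1.5))
E
```

```text
16.5167 0.02897434417037022 0.20671134636080327 [-2.25335689 -0.86273904  3.30927833]
False [ 0.07178215 -0.22083117 -0.77494081] 0.02868357937748079
False [ 0.1395796  -0.45814427 -1.5092118 ] 0.028557048273259545
19.1333 [-1.35  0.24  0.5   2.22  0.92  0.51 -0.19] [0.4914182  0.29767847 0.19426384]
```

View pics/s7b.png

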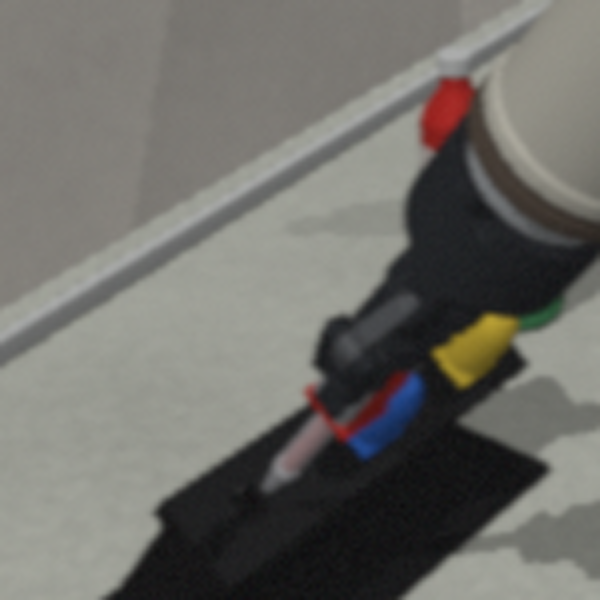

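View pics/w7b.png

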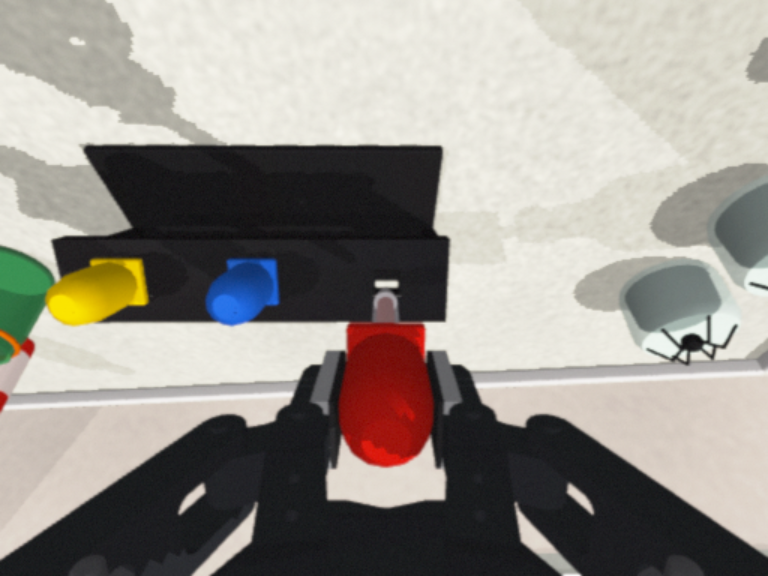

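```bash
python3 - <<'E'
from fit import *
d=lambda a:np.array([np.cos(np.radians(a)),np.sin(np.radians(a)),0])
p=manip.state()['position'].copy();p[2]=.30;p[0]-=.02
manip.move_straight(p,max_speed=.12)
s=manip.state();print(s['t'],s['joints'].round(2))
for Y in(-60,-45,-30,-5.7): print(Y,manip.inverse_kinematics([.627,-.069,.30],quat([0,0,-1],d(90+Y))).round(2))
E
```

```text
20.175 [-1.38  0.03  0.45  2.14  0.78  0.78  0.02]
-60 [-0.72  0.67  1.24  1.56 -0.64  1.38  1.11]
-45 [-0.71  0.66  1.23  1.56 -0.63  1.37  1.37]
-30 [-0.71  0.65  1.21  1.56 -0.62  1.36  1.61]
-5.7 [-0.76  0.82  1.44  1.56 -0.82  1.48  2.19]
```

```bash
python3 - <<'E'
from fit import *
d=lambda a:np.array([np.cos(np.radians(a)),np.sin(np.radians(a)),0])
q=quat([0,0,-1],d(45))
try:
    manip.move_straight([.627,-.069,.30],q,max_speed=.15)
except manip.MotionError as e:
    print('ME',e); manip.goto([.627,-.069,.30],q)
snap('side','s8');snap('top','t8');snap('wrist','w8');s=manip.state();print(s['t'],s['joints'].round(2),s['position'],s['finger_gap'])
crop('s8',190,100,330,250,4,'s8b');crop('t8',200,90,340,240,4,'t8b');cv2.imwrite('pics/w8b.png',cv2.resize(cv2.imread('pics/w8.png'),None,fx=1.5,fy=1.5))
E
```

```text
23.1333 [-0.5   0.47  0.79  1.55 -0.34  1.26  1.13] [ 0.62695337 -0.06843975  0.3000966 ] 0.028777103591648166
```

View pics/s8b.png

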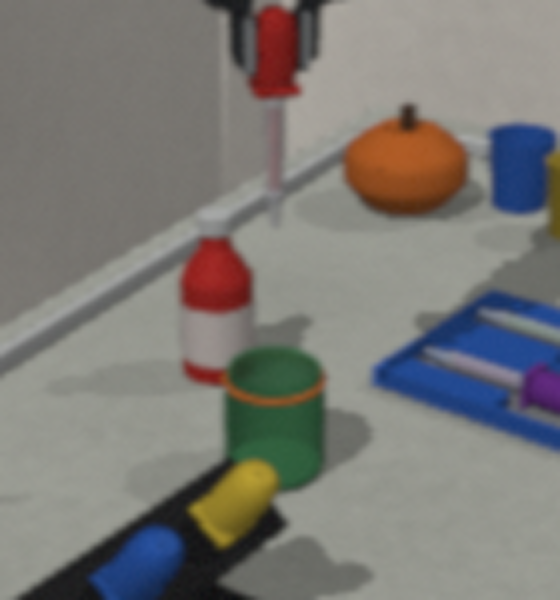

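View pics/w8b.png

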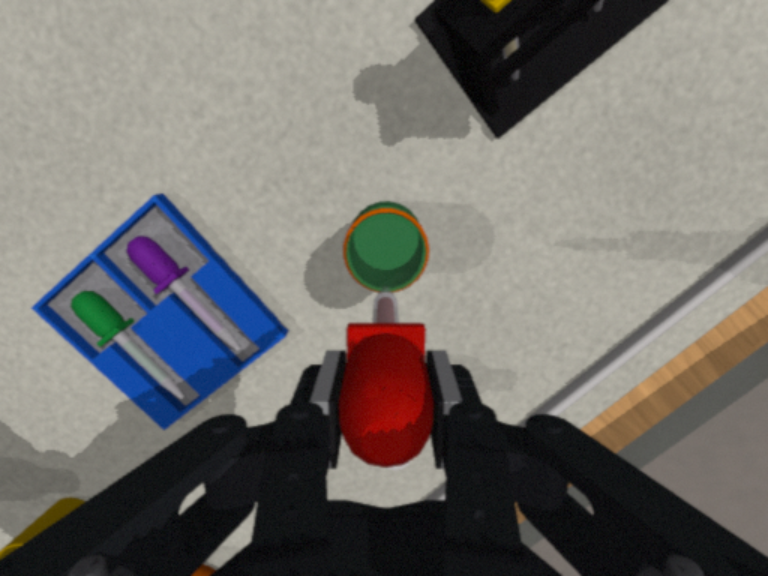

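View pics/t8b.png

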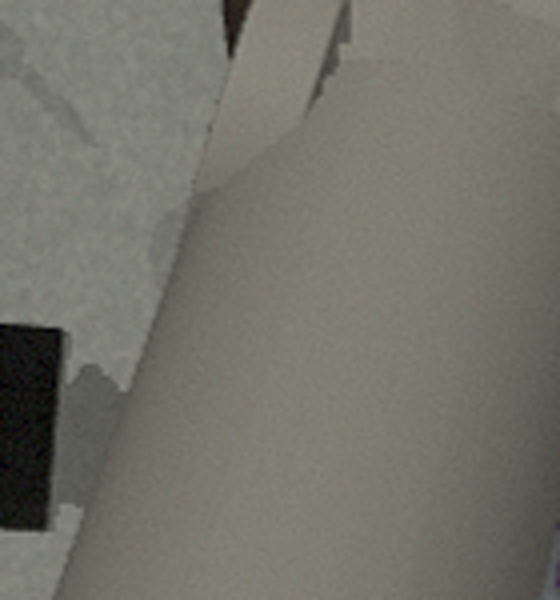

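```bash
python3 - <<'E'
from h import *
u=lambda x,y,s,ox,oy:((x+.5)/s-.5+ox,(y+.5)/s-.5+oy)
p=manip.state()['position'];T=p-[0,0,.1085];C=p-[0,0,.0135]
for f in('s8','w8'):print(f,'pred tip',proj(f,T),'collar',proj(f,C))
ts=u(276,226,4,190,100);cs=u(275,95,4,190,100);tw=u(386,292,1.5,0,0)
print('obs',ts,cs,tw)
print('tri tip',tri([('s8',ts),('w8',tw)]))
jw=u(387,250,1.5,0,0);js=u(275,376,4,190,100)
print('jar w8 @85',atz('w8',jw,.080),'side rim',atz('s8',js,.085), 'tri jar',tri([('s8',js),('w8',u(387,250,1.5,0,0))]))
m=lambda z:proj('w8',[[.627+.037*np.cos(t),-.069+.037*np.sin(t),z] for t in np.linspace(0,6.28,60)])
for z in(.08,.085):
  k=(m(z)+.5)*1.5-.5;print('pred jar ring w8',k.min(0),k.max(0))
q=manip.state()['tool_rot'];print(R.from_quat(q).as_matrix()[:,0])
E
python3 - <<'E'
import sys;sys.path.insert(0,'.')
from h import *
crop('w8',210,120,310,230,6,'w8c');crop('s8',225,95,295,225,4.6,'s8c')
E
mv pics/w8c.png pics/w8c.png 2>/dev/null; ls pics|tail -3
```

```text
s8 pred tip [[258.75359077 156.0400543 ]] collar [[258.75595377 121.86100027]]
w8 pred tip [[256.86808641 191.85949856]] collar [[256.8698106  237.42097237]]
obs (258.625, 156.125) (258.375, 123.375) (257.1666666666667, 194.5)
tri tip [ 0.6289423  -0.07046216  0.19021988]
jar w8 @85 [ 0.62733167 -0.06707279  0.08      ] side rim [ 0.61953535 -0.05409835  0.085     ] tri jar [ 0.62778702 -0.06760959  0.07644931]
pred jar ring w8 [341.74342486 207.33071847] [428.50789674 292.74120432]
pred jar ring w8 [341.16784349 207.97873433] [429.07363428 294.4419706 ]
[ 1.68735969e-04  3.20861596e-04 -9.99999934e-01]
wrist0.npz
wrist0.png
x.png
```

View pics/w8c.png

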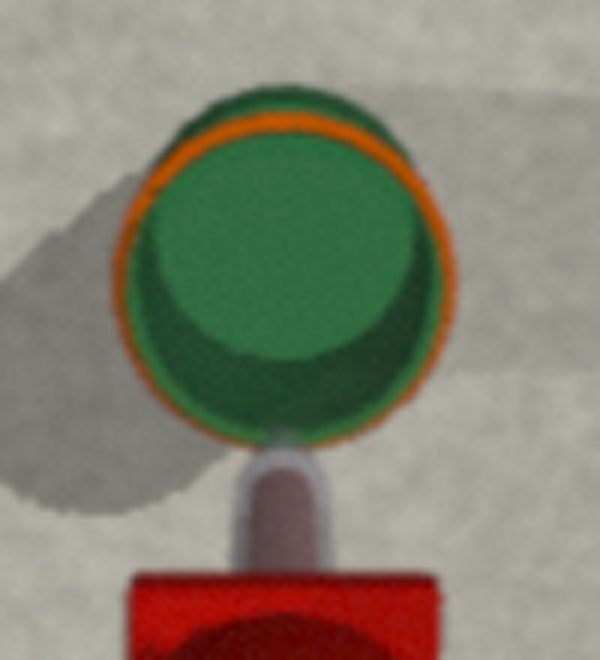

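```bash
python3 - <<'E'
from h import *
p=manip.state()['position'].copy();p[0]=.6268;p[1]=-.0688
p[2]=.215;manip.move_straight(p,max_speed=.1,f_stop=10)
manip.wait(.3)
snap('side','s9');snap('wrist','w9');s=manip.state();print(s['t'],s['position'],s['contact_force'],s['finger_gap'],s['joints'].round(2))
crop('w9',200,110,320,235,6,'w9c');crop('s9',225,120,295,225,5.5,'s9c')
T=s['position']-[0,0,.1085]
print(proj('w9',[T,T+[0,0,.095]]),proj('s9',[T,T+[0,0,.095]]))
E
```

```text
24.5333 [ 0.62693391 -0.06875428  0.21525417] [ 0.17350773  0.19135324 -0.42587191] 0.028600560902711007 [-0.47  0.54  0.75  1.65 -0.4   1.11  1.18]
[[256.89807963 191.64728692]
 [256.93320201 237.15801327]] [[258.81543411 184.03530252]
 [258.82048289 152.49541423]]
```

View pics/w9c.png

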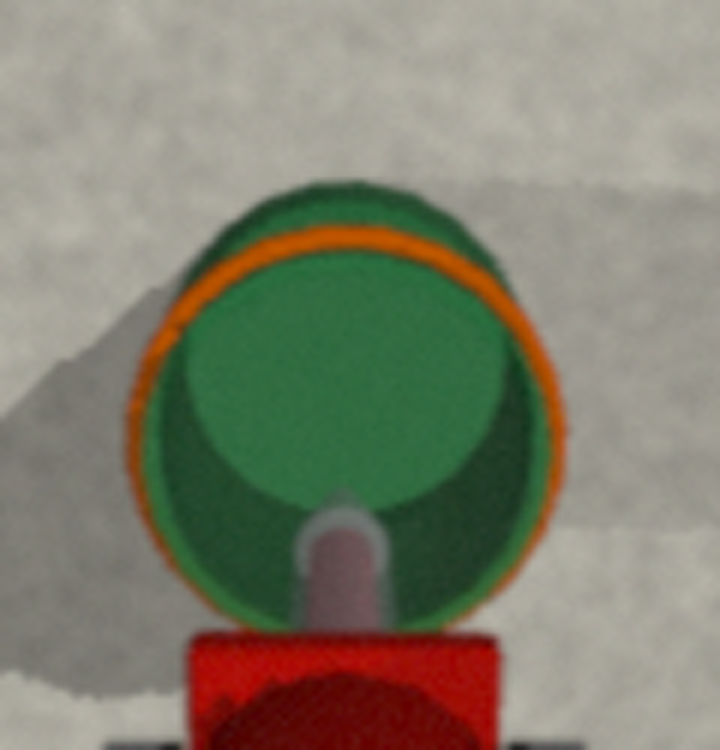

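View pics/s9c.png

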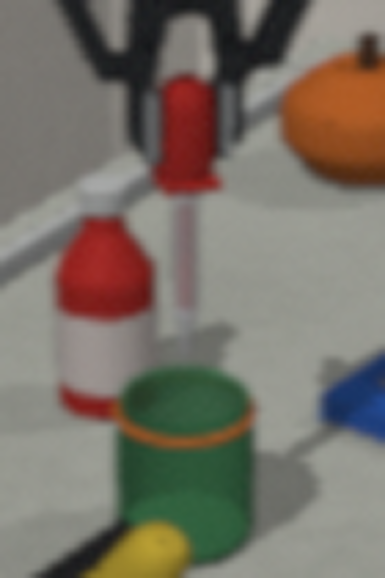

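```bash
python3 - <<'E'
from h import *
from scipy.optimize import least_squares
S={}
for f,b in(('w9',(200,130,320,225)),('s9',(235,175,285,215)),('top0',(250,150,295,195)),('w8',(210,120,310,200))):
    im=cv2.cvtColor(cv2.imread(f'pics/{f}.png'),cv2.COLOR_BGR2HSV);h,s_,v=[im[...,i].astype(int) for i in range(3)]
    m=(h>6)&(h<20)&(s_>130);k=np.zeros_like(m);x0,y0,x1,y1=b;k[y0:y1,x0:x1]=m[y0:y1,x0:x1]
    ys,xs=np.nonzero(k);S[f]=np.c_[xs,ys];print(f,len(xs),S[f].min(0),S[f].max(0))
th=np.linspace(0,2*np.pi,180)
def res(p,fs):
    r=[]
    for f in fs:
        c=proj(f,np.c_[p[0]+p[3]*np.cos(th),p[1]+p[3]*np.sin(th),np.full(180,p[2])])
        r.append(np.sqrt(((S[f][:,None]-c[None])**2).sum(-1)).min(1)/np.sqrt(len(S[f])))
    return np.concatenate(r)
for fs in(['w9','w8','s9','top0'],['w9','w8'],['s9','top0']):
    s=least_squares(res,[.627,-.069,.078,.036],args=(fs,),loss='soft_l1',x_scale=.01,diff_step=1e-4);print(fs,s.x.round(4),s.cost)
E
```

```text
w9 481 [221 148] [293 215]
s9 53 [245 193] [269 200]
top0 109 [258 155] [288 185]
w8 302 [229 139] [285 190]
['w9', 'w8', 's9', 'top0'] [ 0.6284 -0.0698  0.0749  0.0359] 1.2021994585576488
['w9', 'w8'] [ 0.628  -0.0694  0.0772  0.0356] 0.8941363720807876
['s9', 'top0'] [ 0.6286 -0.0699  0.0748  0.0358] 0.3030211248091774
```

```bash
python3 - <<'E'
from h import *
p=[.6277,-.0692,.2025]
print(manip.move_straight(p,max_speed=.04,f_stop=8));manip.wait(.5)
snap('side','s10');snap('wrist','w10');s=manip.state();print(s['t'],s['position'],s['contact_force'],s['finger_gap'],abs(s['joint_vel']).max(),R.from_quat(s['tool_rot']).as_matrix()[:,0])
cv2.imwrite('pics/w10b.png',cv2.resize(cv2.imread('pics/w10.png'),None,fx=1.5,fy=1.5));crop('s10',225,120,295,225,5.5,'s10c')
T=s['position']-[0,0,.1085]
print(proj('w10',[T]),proj('s10',[T]))
E
```

```text
False
25.6 [ 0.62773259 -0.06916475  0.20254508] [-0.28462161 -0.8681358  -0.77892525] 0.028411441422535925 0.0025011382479003634 [ 8.71941485e-05  4.19250655e-06 -9.99999996e-01]
[[256.97606644 191.73664267]] [[258.64769486 187.92490709]]
```

View pics/w10b.png

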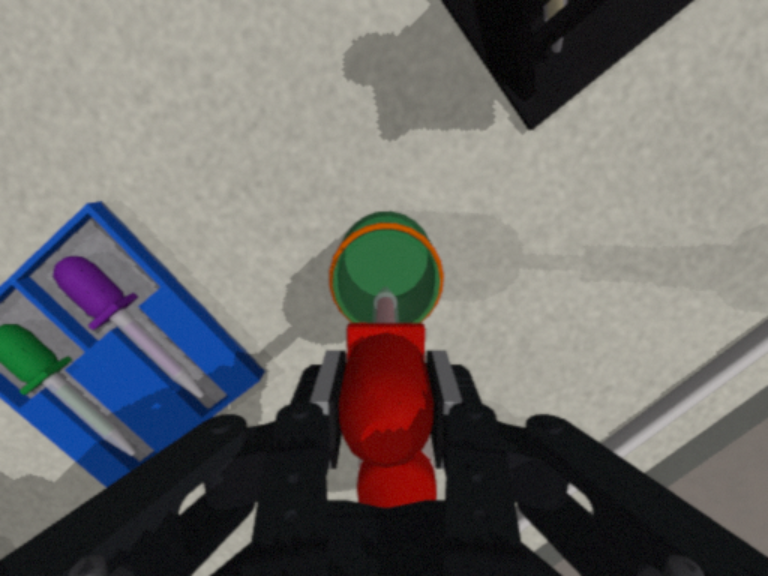

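View pics/s10c.png

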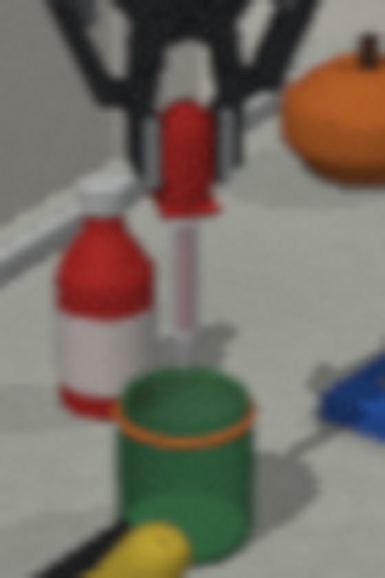

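View pics/s10.png

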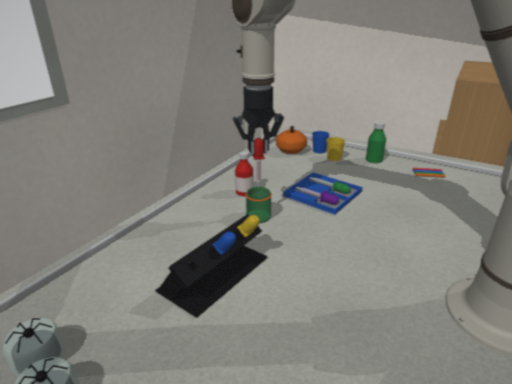

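```bash
python3 - <<'E'
from plant import manip
manip.finish_job();print(manip.state()['t'])
E
```

```text
the job is handed in; nothing more can be done
the job is handed in; nothing more can be done
```

The job is done and handed in at about 25.6 s of the 51 s allowed; no verdict was reported.

- **Purple dropper:** it lies in the tray's empty compartment, bulb in the pocket and stem centred in the channel, and I let go of it. The wrist picture taken afterwards showed it lying flat and clear of the walls.
- **Red dropper:** I drew it about 115 mm along its bore axis, turned it to point straight down, and am still holding it above the jar.
    - **Tip position:** by the tool pose and the pictures, it is about 9 mm above the rim and within about 2 mm of the middle of the mouth. In the last side picture the clear tip is faint against the green jar and seemed up to 2 px higher than calculated.
    - **Grip and contact:** force on the tool is about 1 N, the grip is steady at 28 mm, and the tool is vertical. I saw no contact with the jar or stand.
- **Left alone:** the last pictures show the jar, blue, yellow and green droppers, and bottle apparently where they were.
- **Close call:** while going in for the red dropper, one wrist joint came within 0.004 rad of its range limit. I backed off slightly before gripping, and no recorded reading went past the limit.

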